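Close the sample trough with its cover plate

TASK

Close the narrow sample trough with its flat steel cover, which lies sunk in the groove of the wooden block. First slide the cover out over the open end of the groove until its end overhangs far enough to be pinched by its two long sides, without letting it fall; then lift it away, hook one end of it under the strap of the trough at a tilt and swing the other end down behind the stop tab, so that the cover lies flat and straight on the trough's rim. Leave the tin, the dish and the spatula where they are.

Things in the scene. Friction and masses are not known exactly. Their poses are not given: they have to be found in the camera images.
- cover_center (a point): centre (half-way up) of the loose plain steel cover plate, 120 x 54 x 5 mm, about 0.12 kg; own x along its 120 mm length, y along its 54 mm width, z through its thickness. Both ends and both faces are alike. At the start it lies in the groove of the wooden block with its x along the block's x.
- block: wooden parking block, fixed to the bench, 190 x 86 x 51 mm; origin at the centre of its underside (on the bench), x along its length. Along its top runs a groove, 58 mm wide, floor 45 mm and side rails 51 mm above the bench, open at the +x end, closed at the -x end by a wall whose inner face is at x = -85 mm.
- groove_mouth (a point): point on the groove's floor, mid-width, at the block's open end (x = +95 mm), axes as the block's. At the start the cover's end is 5 to 15 mm inside it and the cover's top 1 mm below the rails, so it cannot be gripped; behind the cover 45 to 55 mm of groove are empty: room for shut fingers to push its rear end. Past the mouth is free air down to the bench.
- trough: narrow open aluminium trough, 144 x 40 mm, rim 48 mm above the bench, on a dark foot plate 164 x 70 x 6 mm, fixed to the bench; origin at the centre of its underside (on the bench), x along its length from the strap end (-x) to the stop-tab end (+x). The seated cover overhangs the trough's long walls by 7 mm on each side.
- strap (a point): middle of the front lower edge of the dark strap that bridges the trough's -x end: x = -50 mm, 65 mm above the bench, axes as the trough's. The pocket under it is 62 mm wide, 17 mm high (floor level with the rim) and 14 mm deep (back wall at x = -64 mm); outside, the strap is 78 mm wide and 69 mm high.
- stop_tab (a point): top middle of the inner face of the stop tab at the trough's +x end: x = +63.5 mm, 57 mm above the bench (9 mm above the rim), axes as the trough's; the tab is 22 mm wide. Level, the cover does not fit between strap and tab: it must go under the strap first, tilted.
- seat (a point): point fixed on the trough where the cover's centre lies when seated (50.5 mm above the bench, above the trough's origin), axes as the trough's; the cover has 3.5 to 4 mm play to each end and at the strap 4 mm to each side
- tin: closed aluminium moisture tin, 67 mm across, 44 mm high, standing loose on the bench; origin at the centre of its underside. Bystander.
- dish: shallow round aluminium dish, 96 mm across, 8 mm high, lying loose on the bench; origin at the centre of its underside. Bystander.
- spatula: spatula with wooden handle, 227 mm long, 14 mm high, lying loose on the bench with its length along its y; origin at its middle, on the underside. Bystander.

How it is judged (in metres and radians):
On the way, in this order (a step that is already met when the one before it is completed fails the run):
1. the cover overhangs the open end of the block by 20 to 58 mm, still lying level in the groove (x of cover_center in the frame of block between 0.055 and 0.093 m and z of cover_center in the frame of block between 0.044 and 0.051 m and angle between cover_center's own z axis and vertical below 0.06 rad), for 0.1 s.
2. the cover is lifted clear of the block (its centre more than 70 mm above the bench) (height (world z) of cover_center above 0.07 m), for 0.1 s.
At the end, for the whole second after the job is handed in: the cover lies at rest on the trough's rim with one end under the strap and the other behind the stop tab: its centre within 9 mm of the seat horizontally and 3 mm in height, its length within 0.12 rad of the trough's, flat within 0.04 rad (horizontal distance between cover_center and seat below 0.009 m and z of cover_center in the frame of seat between -0.003 and 0.003 m and angle between the x axis of cover_center and the x axis of seat, either way round below 0.12 rad and angle between the z axis of cover_center and the z axis of seat, either way round below 0.04 rad and linear speed of cover below 0.02 m/s and contact force between cover and trough above 0.1 N); the robot touches nothing.
It fails at once if the cover falls (its centre comes lower than 30 mm above the bench) (height (world z) of cover_center below 0.03 m).
It fails at once if the tin, the dish or the spatula is moved by more than 20 mm (distance of any of tin, dish, spatula from where it was at the start of the episode above 0.02 m).
It also fails if it takes over 53 s, if anything falls off the work surface, if the arm or the gripper's body presses on something with over 40 N, if the wrist force passes 120 N, or if a joint passes its speed limit or range.

ROBOT

A 6-joint arm with a two-finger parallel gripper is mounted at the origin on a cart in front of the work surface, level with it; the furniture and walls round the work are solid. World frame = base frame: x ahead of the robot, y to its left, z up, the work surface at z = 0. Lengths are in mm, angles in rad, forces in N, time in s.
With the tool pointing down it reaches from about 350 to 725 mm from the base axis. Payload 4.3 kg.
Tool frame: the origin (TCP) lies on the front face of the gripper's body, between the roots of the fingers; the fingertips stand 73 mm ahead of it and the grasp point (between the pads) lies 54 mm ahead of it (arm.tip_extent is the distance from the TCP to the fingertips, in mm); z points along the fingers, y is the direction in which the jaws open and shut (so a half turn about z gives the same grasp; the last joint's range is limited). The gripper opens to 85 mm and grips with 20 to 120 N. Pads are 22 mm wide; open, the fingers measure 114 mm over their backs; the gripper's body (76 mm by 85 mm) begins 54 mm behind the grasp point. The pads swing forward as they close: fully open they stand 13 mm farther back than shut.
Start: joints at [-1.23, 0.377, 0.081, 1.274, 0, 1.46], TCP at [250.533, -517.583, 303.929] pointing down, gripper open.
Joint ranges: [-2.72, 2.72], [-0.84, 1.66], [-1.02, 1.22], [-1.77, 2.12], [-1.37, 1.28], [-3.14, 3.14]. Speed limits (rad/s): [2.57, 2.57, 3.14, 3.14, 3.14, 3.14].

INTERFACE

Orientations are given as a unit quaternion [x, y, z, w].
In Python, from bench import arm gives the robot as it stands. The module is installed in compiled form; this text tells all that it offers.
- The arm moves only by the shell command python3 -m pendant 'ROWS'. ROWS is JSON, a list that holds one entry, the list of rows, each a list of 7 numbers: the shift along the world's x, y, z in mm, then the turn, a rotation vector about the world's x, y, z in rad, then the finger opening in mm, from 0 to 85.4. In form: [[[dx, dy, dz, wx, wy, wz, hand], ...]]. A call has 1 to 8 rows; each row is the pose to reach, as a shift and turn from the pose commanded when the call began; what a row does not reach only later rows make up. A row lasts 1/10 s, in which the tool goes at most 50 mm and 8.59 degrees, less where a joint would pass 70% of its speed; a pose out of reach is approached as far as the arm can. A call with a gripper value outside its range is refused whole. The fingers move at their own pace and stop on an object; the grip force is fixed at half the most. Time passes only in rows, so rows that repeat a pose let the fingers close. It gives the time, the measured TCP pose, the force and the opening at its end, in the units of the state.
- arm.sense(): the state, without advancing time (a new reading comes with each control period).
- arm.read_camera(name): name is "scene" or "side" or "wrist"; returns a dict with "img" (384x512x3 uint8, red, green, blue), "mtx" (3x3 intrinsics, pixels), "extrinsics" (4x4, takes a point from world to camera coordinates). Camera axes: x right, y down, z forward; pixel columns grow to the right and rows downward; lengths in mm; the calibration is good to about 2 mm. The wrist camera is an equidistant fisheye: a pixel r from the principal point sees the ray r / f radians off the axis. A picture is of the moment at which its call begins. There is no depth.
- arm.close_job(): hands the job in, once; it reports no verdict.
The state is a dict: "time_s": time; "q": joint angles; "joint_vel": joint speeds; "joint_torque": joint torques, N m; "tool_pos": TCP position; "tcp_rot": TCP orientation; "force": force on the tool from outside, world axes, zero at the start; "ft_torque": the same for the moment, N m; "width": finger opening in mm.
Only numpy, scipy, OpenCV 4.12 (cv2) and the standard library are available. Lean on these libraries where they do the work, as an engineer would, in place of code of your own. Each camera call takes 0.05 s, during which the arm holds its last target.

## Working session

There is one attempt and no reset: what is moved stays moved. The work goes in short steps, Python scripts to look and compute and a shell command to move; the robot and the scene stay as the last step left them, time stands still between calls to the robot, and variables do not carry over. Pictures are saved under pics/ and viewed, and the job is handed in when it is done.

```bash
mkdir -p pics
python3 - <<'E'
from bench import arm
import cv2,numpy as np
s=arm.sense(); print(s)
np.set_printoptions(precision=4,suppress=True)
for n in ["scene","side","wrist"]:
    c=arm.read_camera(n); cv2.imwrite(f"pics/{n}0.png",c["img"][:,:,::-1]); print(n,c["mtx"],c["extrinsics"])
    np.savez(f"{n}0.npz",**c)
E
```

```text
{'time_s': 0.0, 'q': array([-1.23030557e+00,  3.78038786e-01,  7.96527379e-02,  1.27438097e+00,
        3.17162571e-06,  1.46051666e+00]), 'joint_vel': array([-0.00058722, -0.00064443,  0.00116863,  0.00079132,  0.00084334,
        0.00080274]), 'joint_torque': array([-1.52681310e-03, -4.63605809e+01,  2.69876683e+01,  2.09874019e-02,
       -3.90353416e-04, -9.05720981e-06]), 'tool_pos': array([ 250.35534411, -517.08956134,  302.9849686 ]), 'tcp_rot': array([ 9.74707618e-01,  2.23481739e-01, -1.11593058e-04, -9.79006706e-04]), 'force': array([ 0.08171056, -0.24726529,  0.21048919]), 'ft_torque': array([0.00222717, 0.04703268, 0.01941333]), 'width': 85.15155361785277}
scene [[419.1532   0.     253.6707]
 [  0.     419.1532 195.5619]
 [  0.       0.       1.    ]] [[  -0.798    -0.6025   -0.0176  477.6267]
 [  -0.3251    0.4548   -0.8291  195.485 ]
 [   0.5075   -0.6559   -0.5588 1035.0433]
 [   0.        0.        0.        1.    ]]
side [[404.3421   0.     257.2782]
 [  0.     404.3421 189.8338]
 [  0.       0.       1.    ]] [[   0.9994   -0.0339   -0.0076 -561.3033]
 [  -0.0248   -0.5436   -0.8389  108.4602]
 [   0.0243    0.8386   -0.5442 1145.9988]
 [   0.        0.        0.        1.    ]]
wrist [[297.3186   0.     252.8472]
 [  0.     297.3186 188.4395]
 [  0.       0.       1.    ]] [[   0.4358   -0.9      -0.0011 -572.7824]
 [  -0.8678   -0.4206    0.2646  -35.139 ]
 [  -0.2386   -0.1144   -0.9644  377.2658]
 [   0.        0.        0.        1.    ]]
```

View pics/scene0.png

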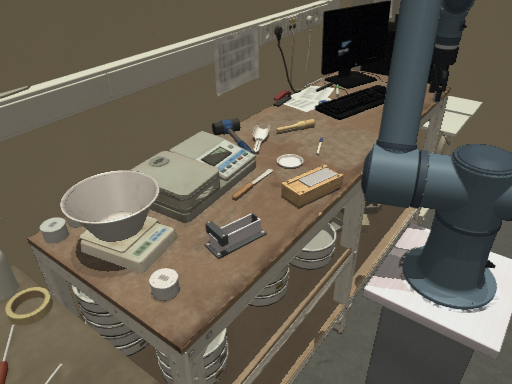

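View pics/side0.png

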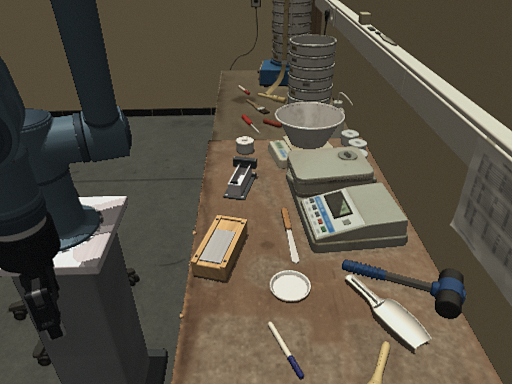

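View pics/wrist0.png

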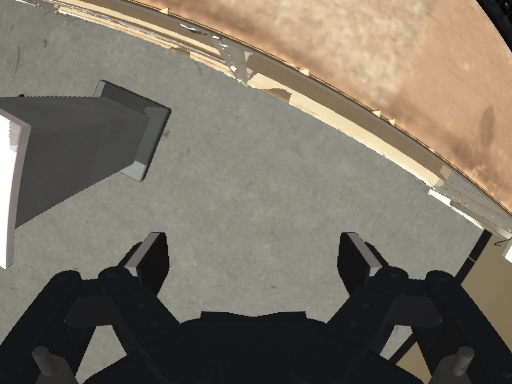

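The scene camera shows the block near (311,185) and the trough near (236,234). In the side view they are near (220,247) and (240,178), with the dish at (290,286), the spatula at (290,235) and the tin at (245,144). I'll enlarge these areas.

Run:
```python
import cv2
a=cv2.imread("pics/scene0.png"); b=cv2.imread("pics/side0.png")
cv2.imwrite("pics/z1.png",cv2.resize(a[150:270,190:350],None,fx=5,fy=5,interpolation=cv2.INTER_CUBIC))
cv2.imwrite("pics/z2.png",cv2.resize(b[130:290,180:310],None,fx=3.75*1,fy=3.75,interpolation=cv2.INTER_CUBIC))
```

```text
(no output)
```

View pics/z1.png

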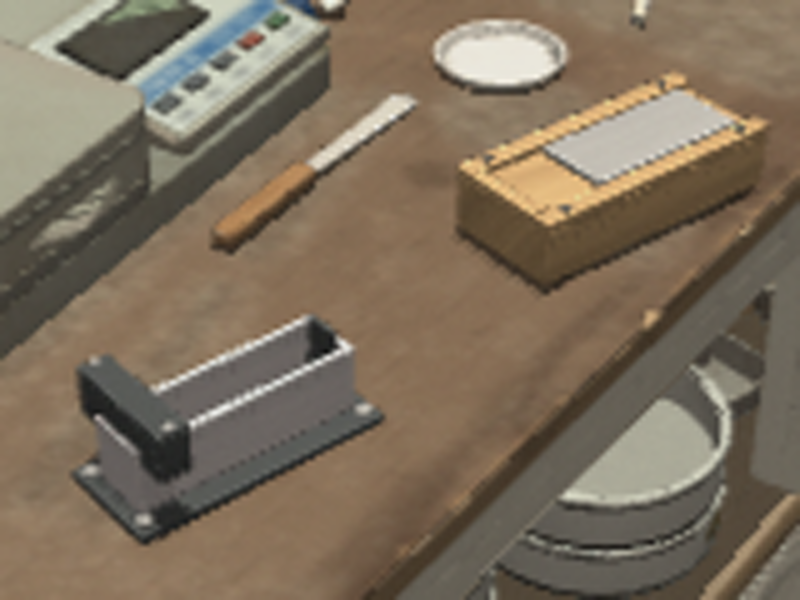

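View pics/z2.png

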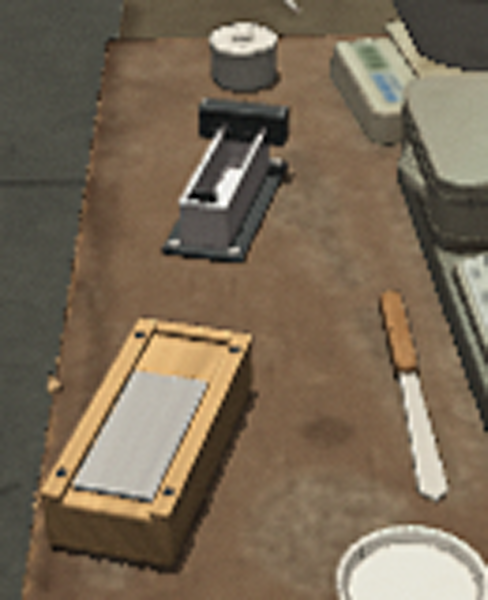

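```bash
cat > h.py <<'E'
import numpy as np,cv2
np.set_printoptions(precision=4,suppress=True)
def cam(n): return dict(np.load(n))
def ray(c,u,v,fish=False):
    K=c["mtx"];E=c["extrinsics"];R=E[:3,:3];t=E[:3,3]
    x=(u-K[0,2])/K[0,0];y=(v-K[1,2])/K[1,1]
    if fish:
        r=np.hypot(x,y); d=np.array([x/r*np.sin(r),y/r*np.sin(r),np.cos(r)])
    else: d=np.array([x,y,1.])
    return -R.T@t, R.T@d/np.linalg.norm(d)
def onz(c,u,v,z,fish=False):
    o,d=ray(c,u,v,fish); return o+d*(z-o[2])/d[2]
E
python3 - <<'E'
from h import *
S=cam("scene0.npz");D=cam("side0.npz")
zs=lambda u,v,z:onz(S,(u+.5)/5-.5+190,(v+.5)/5-.5+150,z)[:2]
zd=lambda u,v,z:onz(D,(u+.5)/3.75-.5+180,(v+.5)/3.75-.5+130,z)[:2]
def pr(name,f,pts,z):
    P=np.array([f(u,v,z) for u,v in pts]);print(name);print(P,'mean',P.mean(0));
    e=np.diff(np.vstack([P,P[:1]]),axis=0);print(' len',np.linalg.norm(e,axis=1),'ang',np.degrees(np.arctan2(e[:,1],e[:,0])))
pr('block S',zs,[(458,168),(548,224),(768,123),(672,75)],51)
pr('block D',zd,[(138,320),(252,335),(170,515),(42,495)],51)
pr('cover S',zs,[(545,149),(600,184),(743,123),(680,89)],50)
pr('cover D',zd,[(142,372),(208,380),(152,500),(75,490)],50)
pr('foot S',zs,[(75,475),(145,542),(383,412)],6)
pr('foot D',zd,[(163,250),(243,260),(287,175)],6)
pr('strap top D',zd,[(200,100),(288,106)],69)
pr('strap top S',zs,[(78,362),(190,430)],69)
pr('rim stop end S',zs,[(310,317),(354,346)],48)
pr('rim stop end D',zd,[(181,200),(236,208)],48)
E
```

```text
block S
[[ 524.9724  -46.0887]
 [ 446.444   -25.3311]
 [ 393.7186 -205.7123]
 [ 473.828  -224.6102]] mean [ 459.7407 -125.4356]
 len [ 81.2255 187.929   82.3082 185.7032] ang [ 165.1936 -106.2936  -13.2735   74.0136]
block D
[[ 449.2403  -26.3059]
 [ 532.2073  -48.0887]
 [ 479.3121 -229.9112]
 [ 398.2727 -208.653 ]] mean [ 464.7581 -128.2397]
 len [ 85.7789 189.3603  83.7813 189.3361] ang [ -14.7109 -106.2206  165.3014   74.3839]
cover S
[[ 493.7367  -97.7983]
 [ 444.6633  -82.6657]
 [ 407.3806 -198.0451]
 [ 461.267  -212.942 ]] mean [ 451.7619 -147.8628]
 len [ 51.3536 121.2535  55.9077 119.6343] ang [ 162.862  -107.9073  -15.4535   74.252 ]
cover D
[[ 454.9965  -86.0894]
 [ 501.1309  -96.9649]
 [ 467.5078 -215.0181]
 [ 418.4592 -203.8697]] mean [ 460.5236 -150.4855]
 len [ 47.3989 122.748   50.2997 123.3174] ang [ -13.2644 -105.8976  167.1947   72.7653]
foot S
[[559.0077 273.0267]
 [493.1323 291.0001]
 [455.1689 131.3749]] mean [502.4363 231.8006]
 len [ 68.2834 164.0776 175.6353] ang [ 164.7389 -103.378    53.7565]
foot D
[[459.2036 132.0594]
 [525.7858 114.2292]
 [566.3531 248.3892]] mean [517.1142 164.8926]
 len [ 68.9282 140.1592 158.157 ] ang [ -14.9916   73.1757 -132.6477]
strap top D
[[490.181  276.9673]
 [568.245  262.0068]] mean [529.213  269.4871]
 len [79.4846 79.4846] ang [-10.8488 169.1512]
strap top S
[[565.9972 255.3778]
 [480.9502 263.9687]] mean [523.4737 259.6732]
 len [85.4798 85.4798] ang [174.2319  -5.7681]
rim stop end S
[[507.6756 128.6682]
 [471.544  135.968 ]] mean [489.6098 132.3181]
 len [36.8616 36.8616] ang [168.5781 -11.4219]
rim stop end D
[[475.8887 142.7693]
 [521.2105 128.3183]] mean [498.5496 135.5438]
 len [47.5699 47.5699] ang [-17.685 162.315]
```

The two cameras agree to about 5 mm: block centre near (462,-127), its +x pointing about -106°, and the trough near (511,202), pointing about -104.5°. I'll move the wrist camera over the block for a sharper fix.

```bash
python3 -m pendant '[[[30,45,0,0,0,0.14,0],[60,90,0,0,0,0.28,0],[85,140,0,0,0,0.42,0],[110,185,0,0,0,0.56,0],[135,230,0,0,0,0.7,0],[160,275,0,0,0,0.84,0],[185,320,0,0,0,0.84,0],[205,365,0,0,0,0.84,0]]]'
python3 -m pendant '[[[5,25,0,0,0,0,0],[5,25,0,0,0,0,0],[5,25,0,0,0,0,0],[5,25,0,0,0,0,0],[5,25,0,0,0,0,0]]]'
python3 - <<'E'
from bench import arm
import cv2,numpy as np
print(arm.tip_extent,arm.sense())
c=arm.read_camera("wrist"); cv2.imwrite("pics/w1.png",c["img"][:,:,::-1]);np.savez("w1.npz",**c)
E
```

```text
time_s: 0.95
tool_pos: [448.0, -168.0, 303.8]
tcp_rot: [0.799, 0.601, 0.0, 0.0]
force: [1.0, -0.1, 0.3]
width: -0.0
time_s: 1.45
tool_pos: [452.1, -146.0, 303.9]
tcp_rot: [0.799, 0.601, -0.0, 0.0]
force: [0.1, 0.1, 0.1]
width: -0.0
72.6 {'time_s': 1.45, 'q': array([-4.45901970e-01,  1.74959561e-01, -1.92457723e-01,  1.20327196e+00,
       -1.89954473e-04,  1.40698165e+00]), 'joint_vel': array([-1.58904697e-03, -1.09739757e-04, -3.04789906e-04,  2.24576838e-03,
        2.51639294e-03,  9.36493873e-05]), 'joint_torque': array([ 3.18743214e-01, -3.59250498e+01,  2.67107749e+01,  8.89850606e-03,
        1.13786361e-02, -2.36355176e-03]), 'tool_pos': array([ 452.06244485, -145.98072489,  303.87261679]), 'tcp_rot': array([ 7.99487662e-01,  6.00682500e-01, -5.94713517e-05,  9.13803276e-05]), 'force': array([0.13169389, 0.11182985, 0.11830642]), 'ft_torque': array([-0.02274798,  0.04737439, -0.03989486]), 'width': -0.01246472805206777}
```

View pics/w1.png

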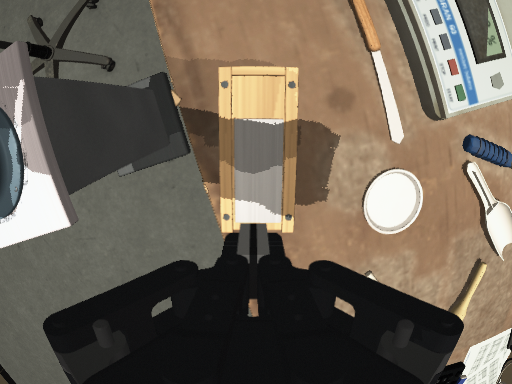

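The wrist image shows the block at (219..299, 66..233) with the cover at (234..284, 119..223). Closed end up, almost aligned with the tool. I'll zoom in for the corners.

Run:
```python
import cv2
a=cv2.imread("pics/w1.png")
cv2.imwrite("pics/w1z.png",cv2.resize(a[55:245,205:315],None,fx=3,fy=3,interpolation=cv2.INTER_CUBIC))
```

```text
(no output)
```

View pics/w1z.png

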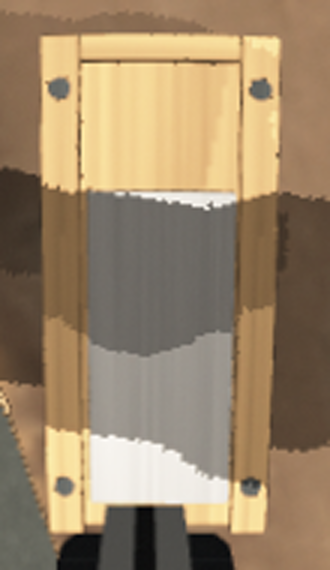

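Run:
```python
from h import *
W=cam("w1.npz");print(W["extrinsics"])
f=lambda u,v,z:onz(W,(u+.5)/3-.5+205,(v+.5)/3-.5+55,z,True)[:2]
def pr(name,pts,z):
    P=np.array([f(u,v,z) for u,v in pts]);print(name);print(P,'mean',P.mean(0));
    e=np.diff(np.vstack([P,P[:1]]),axis=0);print(' len',np.linalg.norm(e,axis=1),'ang',np.degrees(np.arctan2(e[:,1],e[:,0])))
pr('block',[(41,36),(280,37),(267,533),(50,533)],51)
pr('cover',[(87,191),(237,192),(231,503),(91,502)],50)
pr('groove rear',[(80,61),(241,61)],51)
```

```text
[[   0.9605   -0.2782    0.0005 -473.2798]
 [  -0.2683   -0.926     0.2656  -47.9825]
 [  -0.0734   -0.2553   -0.9641  373.6791]
 [   0.        0.        0.        1.    ]]
block
[[ 446.7397  -26.0698]
 [ 528.7053  -49.7481]
 [ 476.1703 -231.5246]
 [ 393.7187 -207.4727]] mean [ 461.3335 -128.7038]
 len [ 85.3172 189.2158  85.8881 188.9927] ang [ -16.113  -106.1198  163.7376   73.7073]
cover
[[ 446.4891  -85.1514]
 [ 498.3385 -100.3741]
 [ 465.5459 -215.3297]
 [ 413.141  -199.615 ]] mean [ 455.8786 -150.1176]
 len [ 54.0379 119.5413  54.7104 119.2226] ang [ -16.362  -105.9215  163.3076   73.7569]
groove rear
[[457.4846 -39.1288]
 [512.5961 -54.813 ]] mean [485.0403 -46.9709]
 len [57.2998 57.2998] ang [-15.8859 164.1141]
```

Wrist measurement: block centre (461.3,-128.7), +x at -106.1°. The side lengths come out at 85.5 and 189, matching the given size. The cover centre is at block x = +22, so its rear end is at -38. I'll go behind the cover and down.

```bash
python3 -m pendant '[[[13,38,-20,0,0,0,0],[26,76,-50,0,0,0,0],[26,76,-90,0,0,0,0],[26,76,-130,0,0,0,0],[26,76,-155,0,0,0,0],[26,76,-168,0,0,0,0],[26,76,-170,0,0,0,0],[26,76,-170,0,0,0,0]]]'
python3 - <<'E'
from bench import arm
import cv2,numpy as np
print(arm.sense()["tool_pos"])
for n in ["scene","side","wrist"]:
    c=arm.read_camera(n); np.savez(n+"2.npz",**c); a=c["img"][:,:,::-1]
    if n=="side": a=cv2.resize(a[180:300,170:300],None,fx=4,fy=4)
    if n=="scene": a=cv2.resize(a[110:220,260:370],None,fx=4,fy=4)
    cv2.imwrite(f"pics/{n}2.png",a)
E
```

```text
time_s: 2.3
tool_pos: [478.2, -69.4, 133.9]
tcp_rot: [0.799, 0.601, -0.0, -0.0]
force: [0.1, 0.2, -0.2]
width: -0.2
[478.2281532  -69.44009355 133.91918608]
```

View pics/wrist2.png

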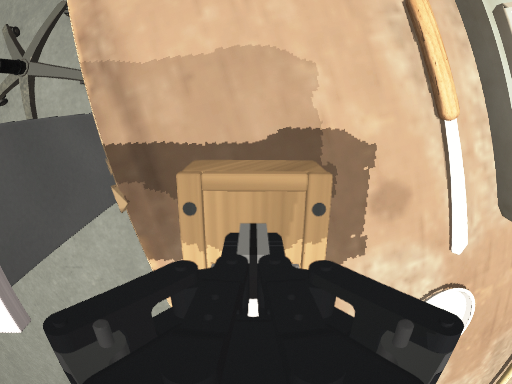

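View pics/side2.png

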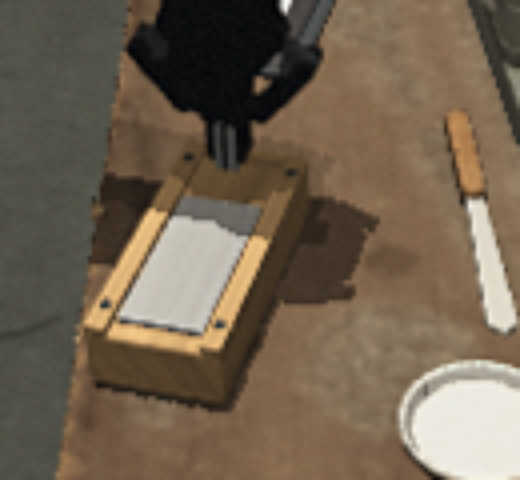

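The side view shows the shut fingers over the empty groove behind the cover, mid-width. Next I lower the tips to about z = 47.

```bash
python3 -m pendant '[[[0,0,-8,0,0,0,0],[0,0,-13,0,0,0,0],[0,0,-14.5,0,0,0,0],[0,0,-14.5,0,0,0,0],[0,0,-14.5,0,0,0,0]]]'
```

```text
time_s: 2.95
tool_pos: [478.3, -68.8, 119.4]
tcp_rot: [0.799, 0.602, -0.0, -0.0]
force: [0.5, 0.2, 0.4]
width: 0.3
```

```bash
python3 -m pendant '[[[-1.4,-4.8,0,0,0,0,0],[-2.8,-9.6,0,0,0,0,0],[-4.2,-14.4,0,0,0,0,0],[-5.6,-19.2,0,0,0,0,0],[-7,-24,0,0,0,0,0],[-8.4,-28.8,0,0,0,0,0],[-9.8,-33.6,0,0,0,0,0],[-9.8,-33.6,0,0,0,0,0]]]'
python3 -m pendant '[[[-1.4,-4.8,0,0,0,0,0],[-2.8,-9.6,0,0,0,0,0],[-4.2,-14.4,0,0,0,0,0],[-5.6,-19.2,0,0,0,0,0],[-6.5,-22.1,0,0,0,0,0],[-6.5,-22.1,0,0,0,0,0],[-6.5,-22.1,0,0,0,0,0]]]'
python3 - <<'E'
from bench import arm
import cv2,numpy as np
print(arm.sense()["tool_pos"])
for n in ["scene","side"]:
    c=arm.read_camera(n); np.savez(n+"3.npz",**c); a=c["img"][:,:,::-1]
    if n=="side": a=cv2.resize(a[180:300,170:300],None,fx=4,fy=4)
    if n=="scene": a=cv2.resize(a[110:220,260:370],None,fx=4,fy=4)
    cv2.imwrite(f"pics/{n}3.png",a)
E
```

```text
time_s: 3.75
tool_pos: [468.4, -103.2, 119.4]
tcp_rot: [0.799, 0.601, -0.0, 0.0]
force: [-0.0, -0.2, 0.3]
width: -0.0
time_s: 4.45
tool_pos: [462.0, -124.8, 119.4]
tcp_rot: [0.799, 0.601, -0.0, 0.0]
force: [0.3, -0.0, 0.3]
width: -0.1
[ 461.96967329 -124.77770484  119.40845947]
```

View pics/side3.png

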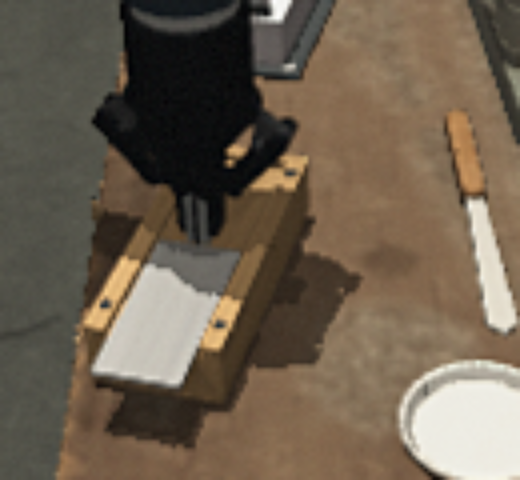

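View pics/scene3.png

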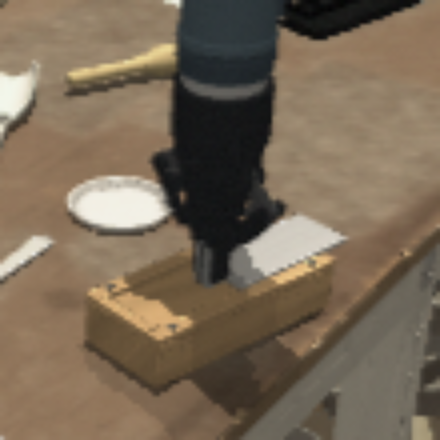

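Run:
```python
from h import *
D=cam("side3.npz");S=cam("scene3.npz")
c=np.array([461.3,-128.7]);a=np.radians(-106.15);u=np.array([np.cos(a),np.sin(a)]);v=np.array([-u[1],u[0]])
for C,off,pts in((D,(170,180),[(92,375),(183,388),(163,242),(240,252)]),(S,(260,110),[(347,238),(300,213),(240,288)])):
  for p in pts:
    P=onz(C,(p[0]+.5)/4-.5+off[0],(p[1]+.5)/4-.5+off[1],50)[:2];print(P,(P-c)@u,(P-c)@v)
```

```text
[ 406.1744 -246.5674] 128.5492874325126 -20.16502602162313
[ 458.6008 -258.9839] 125.89326113054372 33.64619670200365
[ 439.2418 -130.9946] 8.339546140177317 -20.549447158307178
[ 488.007 -142.738] 6.055354307971491 29.557748001458787
[ 400.7319 -242.1131] 125.78467511261229 -26.631733790570145
[ 451.4007 -256.8537] 125.8498663550611 26.137668757475897
[ 433.4116 -124.5376] 3.7590740295709306 -27.945655001752304
```

The cover's front end is at block x ≈ 126, an overhang of about 31 mm, and it lies level. I'll push 15 mm more to get about 46 mm, which leaves the centre 14 mm inside the mouth. Then I retract upward.

```bash
python3 -m pendant '[[[-1.4,-4.8,0,0,0,0,0],[-2.8,-9.6,0,0,0,0,0],[-4.2,-14.4,0,0,0,0,0],[-4.2,-14.4,0,0,0,0,0],[-4.2,-14.4,0,0,0,0,0],[-3,-11,0,0,0,0,0],[-3,-11,20,0,0,0,0],[-3,-11,60,0,0,0,85]]]'
python3 -m pendant '[[[-7,-25,40,0,0,0,85],[-14,-50,80,0,0,0,85],[-21,-70,80,0,0,0,85],[-21,-70,80,0,0,0,85],[-21,-70,80,0,0,0,85]]]'
python3 - <<'E'
from bench import arm
import cv2,numpy as np
print(arm.sense()["tool_pos"])
for n in ["scene","side","wrist"]:
    c=arm.read_camera(n); np.savez(n+"4.npz",**c); a=c["img"][:,:,::-1]
    if n=="side": a=cv2.resize(a[180:300,170:300],None,fx=4,fy=4)
    if n=="scene": a=cv2.resize(a[110:220,260:370],None,fx=4,fy=4)
    cv2.imwrite(f"pics/{n}4.png",a)
E
```

```text
time_s: 5.35
tool_pos: [456.8, -134.2, 177.4]
tcp_rot: [0.799, 0.602, -0.002, -0.003]
force: [0.9, -0.2, 0.3]
width: 13.5
time_s: 5.85
tool_pos: [437.8, -205.2, 259.1]
tcp_rot: [0.799, 0.601, 0.0, -0.0]
force: [0.0, 0.3, -0.1]
width: 84.3
[ 437.79851053 -205.17586072  259.08084501]
```

View pics/side4.png

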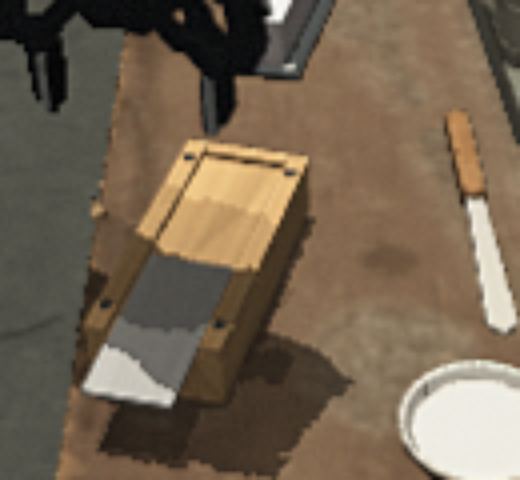

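View pics/wrist4.png

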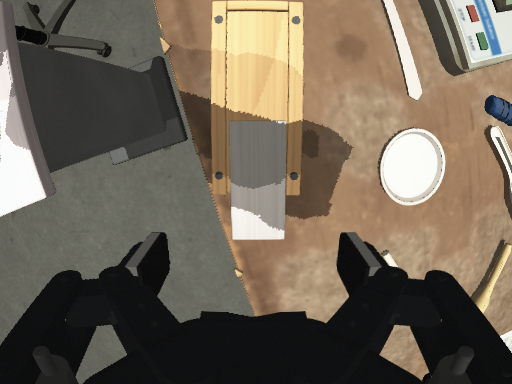

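Run:
```python
from h import *
W=cam("wrist4.npz")
c=np.array([461.3,-128.7]);a=np.radians(-106.15);u=np.array([np.cos(a),np.sin(a)]);v=np.array([-u[1],u[0]])
L=[]
for p in [(230.5,121),(287,121),(284.5,240),(232,239.5),(212,192),(301,193)]:
    P=onz(W,p[0],p[1],50,True)[:2];L.append(P);print(P,(P-c)@u,(P-c)@v)
m=np.mean(L[:4],axis=0);print(m,(m-c)@u,(m-c)@v)
a=W["img"][100:250,205:310];cv2.imwrite("pics/w4z.png",cv2.resize(a[:,:,::-1],None,fx=4,fy=4))
```

```text
[ 431.1906 -144.1127] 23.179472202813223 -24.634096362836353
[ 481.7839 -158.4368] 22.865636426690784 27.946929768175497
[ 449.4856 -274.3604] 143.19834055955832 29.167738193871493
[ 397.6094 -258.8139] 142.69491174475945 -24.985617190800728
[ 393.8204 -204.7826] 91.84984697597979 -43.65406774574432
[ 477.4442 -229.7694] 92.5903209072162 43.61985524197972
[ 440.0174 -208.9309] 82.98459023345545 1.8737386021024527
```

View pics/w4z.png

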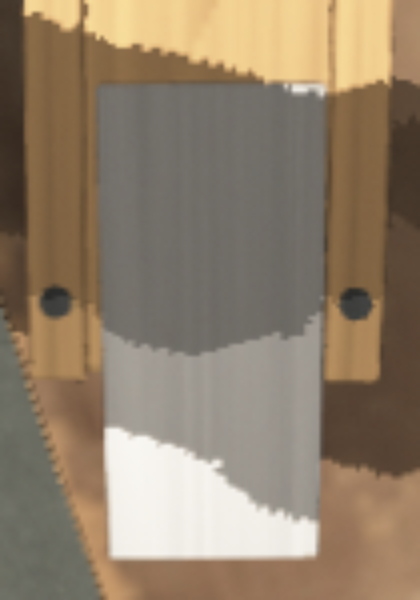

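The cover's front end is at block x = 143, an overhang of about 48 mm with the centre at 83, inside the limit. The grasp point goes 25 mm behind that end, at (430.4,-242.5).

```bash
python3 -m pendant '[[[-7.4,-37.4,0,0,0,0,85],[-7.4,-37.4,-40,0,0,0,85],[-7.4,-37.4,-80,0,0,0,85],[-7.4,-37.4,-120,0,0,0,85],[-7.4,-37.4,-145,0,0,0,85],[-7.4,-37.4,-158,0,0,0,85],[-7.4,-37.4,-161,0,0,0,85],[-7.4,-37.4,-161,0,0,0,85]]]'
python3 - <<'E'
from bench import arm
import cv2,numpy as np
print(arm.sense()["tool_pos"])
for n in ["scene","side","wrist"]:
    c=arm.read_camera(n); np.savez(n+"5.npz",**c); a=c["img"][:,:,::-1]
    if n=="side": a=cv2.resize(a[180:300,160:300],None,fx=4,fy=4)
    if n=="scene": a=cv2.resize(a[110:220,260:370],None,fx=4,fy=4)
    cv2.imwrite(f"pics/{n}5.png",a)
E
```

```text
time_s: 6.8
tool_pos: [430.3, -242.0, 97.8]
tcp_rot: [0.799, 0.602, -0.0, -0.001]
force: [0.2, -1.3, -0.6]
width: 85.4
[ 430.33628741 -242.02050436   97.82999843]
```

View pics/side5.png

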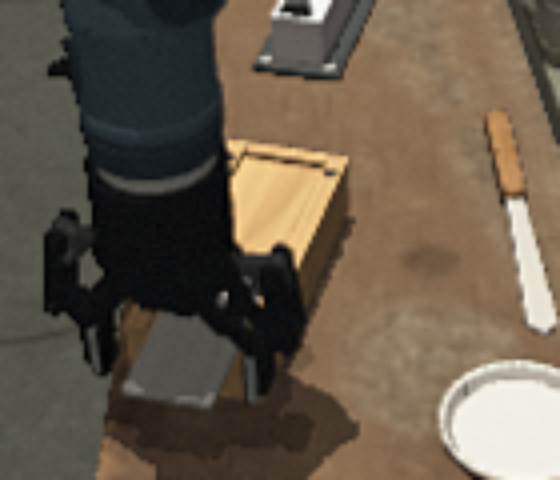

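View pics/wrist5.png

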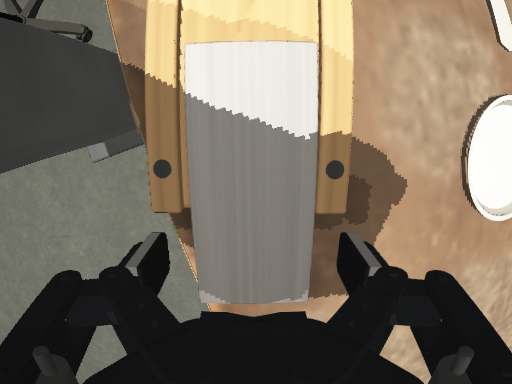

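The fingers stand either side of the overhanging end, clear of the block. I'll close them.

```bash
python3 -m pendant '[[[0,0,0,0,0,0,40],[0,0,0,0,0,0,20],[0,0,0,0,0,0,0],[0,0,0,0,0,0,0],[0,0,0,0,0,0,0],[0,0,0,0,0,0,0]]]'
python3 -m pendant '[[[0,0,3,0,0,0,0],[0,0,8,0,0,0,0],[0,0,15,0,0,0,0],[0,0,22,0,0,0,0],[0,0,30,0,0,0,0],[0,0,40,0,0,0,0],[0,0,40,0,0,0,0]]]'
python3 - <<'E'
from bench import arm
import cv2,numpy as np
print(arm.sense()["tool_pos"],arm.sense()["width"])
for n in ["scene","side","wrist"]:
    c=arm.read_camera(n); np.savez(n+"6.npz",**c); a=c["img"][:,:,::-1]
    if n=="side": a=cv2.resize(a[180:300,160:300],None,fx=4,fy=4)
    if n=="scene": a=cv2.resize(a[110:220,260:370],None,fx=4,fy=4)
    cv2.imwrite(f"pics/{n}6.png",a)
E
```

```text
time_s: 7.55
tool_pos: [431.0, -243.3, 99.1]
tcp_rot: [0.799, 0.601, 0.0, 0.001]
force: [-1.3, 0.1, 5.3]
width: 52.1
time_s: 8.25
tool_pos: [431.6, -243.7, 140.2]
tcp_rot: [0.799, 0.602, 0.0, 0.002]
force: [0.3, -0.5, -1.3]
width: 52.2
[ 431.59232459 -243.65942938  140.21521514] 52.152418875659656
```

View pics/scene6.png

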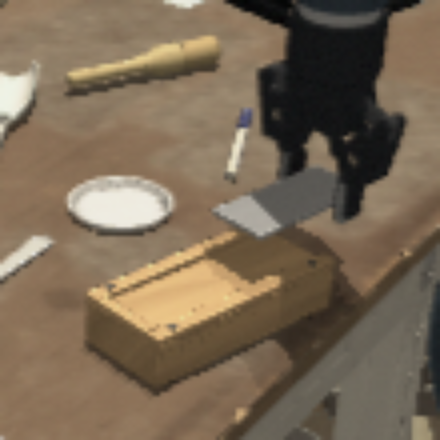

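View pics/wrist6.png

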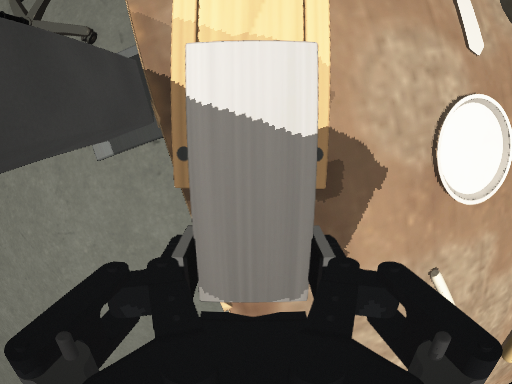

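The cover is held level; in the wrist view it sits exactly where it did before the lift, at columns 186–318 and rows 42–301. Next I fly it beside the trough, offset sideways so the wrist camera can see past it.

```bash
python3 -m pendant '[[[0,0,25,0,0,0,0],[0,15,50,0,0,0,0],[-5,45,80,0,0,0,0],[-10,80,100,0,0,0,0],[-15,115,110,0,0,0,0],[-20,150,110,0,0,0,0],[-22,185,110,0,0,0,0],[-24,220,110,0,0,0,0]]]'
python3 -m pendant '[[[-2,35,0,0,0,0,0],[-4,70,0,0,0,0,0],[-6,105,0,0,0,0,0],[-9,140,0,0,0,0,0],[-12,175,0,0,0,0,0],[-14,205,0,0,0,0,0],[-14,219,0,0,0,0,0],[-14,219,0,0,0,0,0]]]'
python3 - <<'E'
from bench import arm
import cv2,numpy as np
print(arm.sense()["tool_pos"],arm.sense()["q"])
for n in ["scene","side","wrist"]:
    c=arm.read_camera(n); np.savez(n+"7.npz",**c); a=c["img"][:,:,::-1]
    cv2.imwrite(f"pics/{n}7.png",a)
E
```

```text
time_s: 9.2
tool_pos: [406.0, -21.6, 248.2]
tcp_rot: [0.799, 0.601, -0.0, -0.0]
force: [-0.1, 0.7, -1.4]
width: 51.9
time_s: 10.0
tool_pos: [392.2, 197.5, 247.9]
tcp_rot: [0.798, 0.603, -0.0, -0.0]
force: [0.8, -0.9, -1.0]
width: 52.2
[392.16612525 197.49826452 247.92964273] [ 3.21729133e-01  1.33383845e-01 -3.90808074e-01  1.04727323e+00
  2.46932475e-04  2.16918171e+00]
```

View pics/wrist7.png

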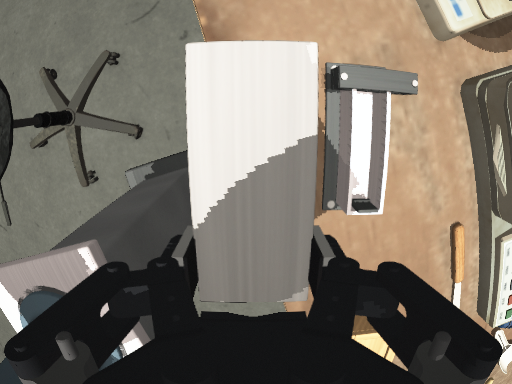

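The trough shows at (322..418, 63..215): strap at the top with bolts at (344,76) and (416,83), and the stop-tab end near row 213. I'll zoom in.

Run:
```python
import cv2
a=cv2.imread("pics/wrist7.png")
cv2.imwrite("pics/w7z.png",cv2.resize(a[55:225,315:425],None,fx=3.5,fy=3.5,interpolation=cv2.INTER_CUBIC))
```

```text
(no output)
```

View pics/w7z.png

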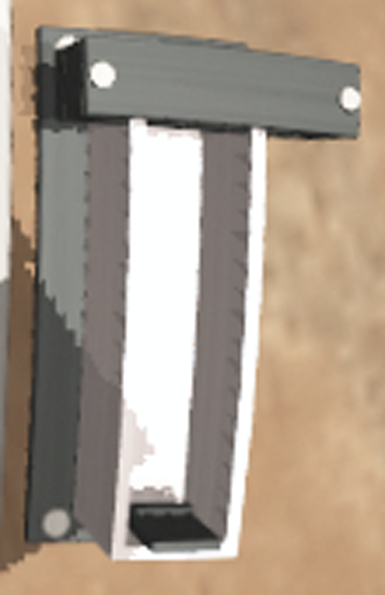

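```bash
python3 - <<'E'
from h import *
W=cam("wrist7.npz")
f=lambda p,z:onz(W,(p[0]+.5)/3.5-.5+315,(p[1]+.5)/3.5-.5+55,z,True)[:2]
st=[f(p,69) for p in [(83,37),(360,65),(358,137),(88,118)]]
rim=[f(p,48) for p in [(113,558),(240,557),(267,128),(130,118)]]
foot=[f(p,6) for p in [(27,541),(38,27)]]
an=lambda d:np.degrees(np.arctan2(d[1],d[0]))
n=np.linalg.norm
print("strap",st,[n(st[i]-st[(i+1)%4]) for i in range(4)],an(st[1]-st[0]),an(st[2]-st[3]))
print("rim",rim,n(rim[1]-rim[0]),an(rim[1]-rim[0]),'left',an(rim[0]-rim[3]),'right',an(rim[1]-rim[2]),n(rim[2]-rim[3]))
print("foot",foot,n(foot[1]-foot[0]),an(foot[0]-foot[1]))
for A in (-104,-105,-106):
  a=np.radians(A);u=np.array([np.cos(a),np.sin(a)]);v=np.array([-u[1],u[0]])
  print(A,'centre from strap front',(st[2]+st[3])/2+50*u,'back',(st[0]+st[1])/2, 'rim end',(rim[0]+rim[1])/2-72*u,'foot',(foot[0]+foot[1])/2+35*v)
# cover corners
for dz in(-48,-49,-50):
  T=np.array([392.17,197.5]);a=2*np.arctan2(.603,.798);tx=np.array([np.cos(a),np.sin(a)]);ty=np.array([tx[1],-tx[0]])
  C=[onz(W,*p,247.93+dz,True)[:2]-T for p in [(186.5,42),(318,42),(310,301),(199,301)]]
  print(dz,[(c@tx,c@ty) for c in C],n(C[0]-C[1]),n(C[1]-C[2]))
E
python3 - <<'E'
import cv2
a=cv2.imread("pics/side7.png")
cv2.imwrite("pics/side7z.png",cv2.resize(a[90:260,150:330],None,fx=3.5,fy=3.5,interpolation=cv2.INTER_CUBIC))
E
```

```text
strap [array([489.2275, 278.898 ]), array([564.6767, 258.6243]), array([559.0065, 240.1082]), array([485.0282, 259.2659])] [np.float64(78.12555207053767), np.float64(19.3648316059413), np.float64(76.41859529057294), np.float64(20.076175775125012)] -15.04046800431645 -14.51857983742156
rim [array([471.7543, 138.144 ]), array([510.7325, 126.3453]), array([542.5332, 246.0823]), array([502.9698, 256.6396])] 40.72478686113218 -16.841107292364374 left -104.7582698341273 right -104.87372474726241 40.94773176322694
foot [array([454.3019, 133.3698]), array([496.4908, 289.3038])] 161.54047829424104 -105.1392691657102
-104 centre from strap front [509.9213 201.1722] back [526.9521 268.7611] rim end [508.6618 202.106 ] foot [509.3567 202.8695]
-105 centre from strap front [509.0764 201.3907] back [526.9521 268.7611] rim end [509.8783 201.7913] foot [509.2037 202.2781]
-106 centre from strap front [508.2355 201.6239] back [526.9521 268.7611] rim end [511.0893 201.4555] foot [509.0405 201.6895]
-48 [(np.float64(93.56131058358486), np.float64(-27.141384474631103)), (np.float64(93.38859060931217), np.float64(24.794662070768897)), (np.float64(-23.923565915944586), np.float64(26.815322434016288)), (np.float64(-23.688250750759714), np.float64(-27.62111791491448))] 51.93633374580331 117.32955781434592
-49 [(np.float64(93.79679521648384), np.float64(-27.364190594171244)), (np.float64(93.62260373096805), np.float64(25.014332142749993)), (np.float64(-24.68900962035002), np.float64(27.052207795981076)), (np.float64(-24.451689655704577), np.float64(-27.848011188555166))] 52.37881238416733 118.32916289304939
-50 [(np.float64(94.03227984938282), np.float64(-27.586996713711386)), (np.float64(93.85661685262386), np.float64(25.23400221473105)), (np.float64(-25.454453324755427), np.float64(27.289093157945857)), (np.float64(-25.215128560649426), np.float64(-28.074904462195796))] 52.82129102253131 119.32876797175275
```

View pics/side7z.png

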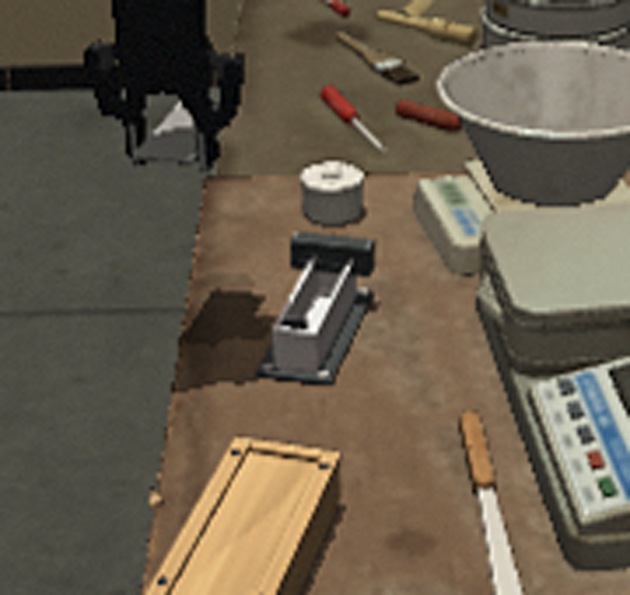

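All trough measurements agree: origin (509.4, 201.8), with the axis toward the strap at 75.0°. The strap measures 77 x 20, the rim is 40.8 wide and the foot 161.5 long. The cover spans -25…+94.5 mm along tool x. I check the yaw and work out the tilted approach.

```bash
cat >> h.py <<'E'
from scipy.spatial.transform import Rotation as Ro
O=np.array([509.4,201.8]);sd=np.array([np.cos(np.radians(75)),np.sin(np.radians(75))]);nd=np.array([sd[1],-sd[0]])
def rep(s):
    R=Ro.from_quat(s["tcp_rot"]);p=s["tool_pos"]
    x=R.apply([1,0,0]);print("TCP",p,"yaw",np.degrees(np.arctan2(x[1],x[0])),"pitchdown",np.degrees(np.arcsin(-x[2])),"roll",R.apply([0,1,0])[2])
    for nm,q in dict(strapBot=(94.5,0,54.1),strapTop=(94.5,0,49.1),cen=(34.5,0,51.6),tabBot=(-25.5,0,54.1)).items():
        w=p+R.apply(q);d=w[:2]-O;print(nm,"a %.1f n %.1f z %.1f"%(d@sd,d@nd,w[2]))
    print("force",s["force"],"w",s["width"])
E
python3 - <<'E'
from h import *
from bench import arm
s=arm.sense();rep(s)
yaw=np.degrees(np.arctan2(*Ro.from_quat(s["tcp_rot"]).apply([1,0,0])[1::-1]))
th=.26
R=Ro.from_rotvec(th*np.array([-sd[1],sd[0],0]))*Ro.from_euler('z',75-yaw,degrees=True)
print(R.as_rotvec(), np.r_[O-37.3*sd+.5*nd,170]-s["tool_pos"])
E
```

```text
TCP [392.334  195.4253 248.0407] yaw 73.93322965193984 pitchdown 0.06079418726526337 roll -0.0005657771483550834
strapBot a 58.0 n -109.7 z 193.8
strapTop a 58.0 n -109.7 z 198.8
cen a -2.0 n -110.8 z 196.4
tabBot a -62.0 n -111.9 z 194.0
force [-0.5685  0.4702 -0.4958] w 52.7390704543654
[-0.2505  0.0696  0.0185] [107.895  -29.7837 -78.0407]
```

```bash
sed -i 's/94\.5,0/96,0/g; s/34\.5,0/36,0/; s/-25\.5,0/-24,0/' h.py
python3 -m pendant '[[[20,-6,-10,-0.063,0.017,0.005,0],[45,-12,-25,-0.125,0.035,0.01,0],[70,-18,-45,-0.188,0.052,0.014,0],[95,-26,-60,-0.25,0.07,0.0185,0],[108,-30,-75,-0.25,0.07,0.0185,0],[108,-30,-78,-0.25,0.07,0.0185,0],[108,-30,-78,-0.25,0.07,0.0185,0],[108,-30,-78,-0.25,0.07,0.0185,0]]]'
python3 -m pendant '[[[0,0,0,0,0,0,0],[0,0,0,0,0,0,0]]]'
python3 - <<'E'
from h import *
from bench import arm
s=arm.sense();rep(s)
for n in ["scene","side","wrist"]:
    c=arm.read_camera(n); np.savez(n+"8.npz",**c); a=c["img"][:,:,::-1]
    if n=="side": a=cv2.resize(a[100:220,190:310],None,fx=4.5,fy=4.5)
    if n=="scene": a=cv2.resize(a[150:280,180:310],None,fx=4.5,fy=4.5)
    cv2.imwrite(f"pics/{n}8.png",a)
E
```

```text
time_s: 10.95
tool_pos: [500.0, 165.6, 171.1]
tcp_rot: [0.787, 0.604, -0.103, 0.078]
force: [1.3, -0.8, -1.9]
width: 52.2
time_s: 11.15
tool_pos: [500.5, 166.2, 171.4]
tcp_rot: [0.787, 0.604, -0.102, 0.079]
force: [-0.3, -0.5, 0.4]
width: 52.2
TCP [500.4871 166.2101 171.4427] yaw 75.02672172167873 pitchdown 14.827990254089132 roll 0.0006902080885748674
strapBot a 42.3 n 0.6 z 94.6
strapTop a 43.6 n 0.6 z 99.4
cen a -15.1 n 0.6 z 112.3
tabBot a -73.7 n 0.7 z 125.3
force [-0.3374 -0.4707  0.3544] w 52.226914478871365
```

View pics/side8.png

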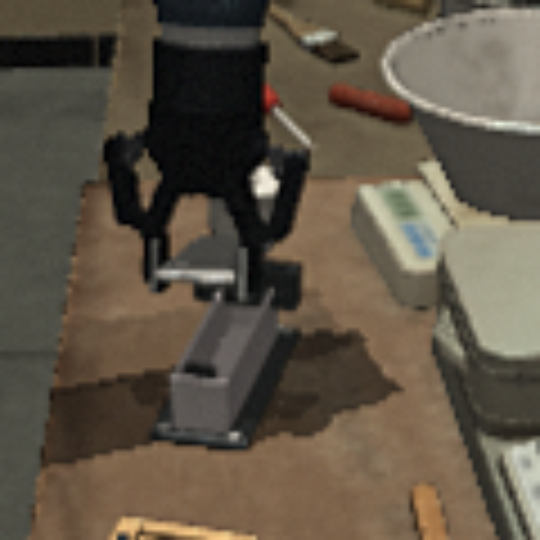

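View pics/scene8.png

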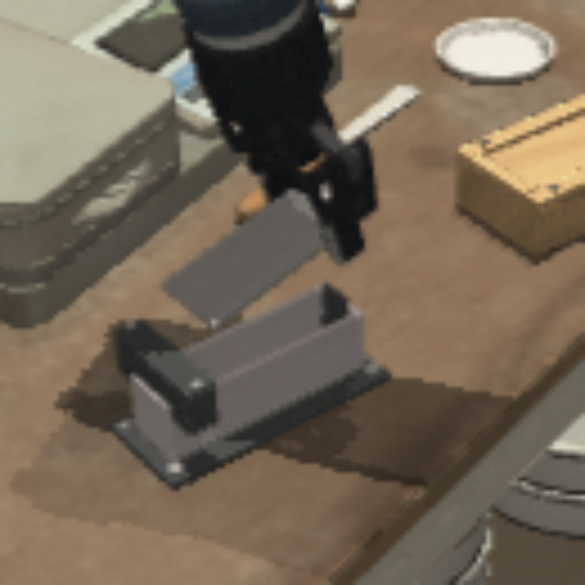

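View pics/wrist8.png

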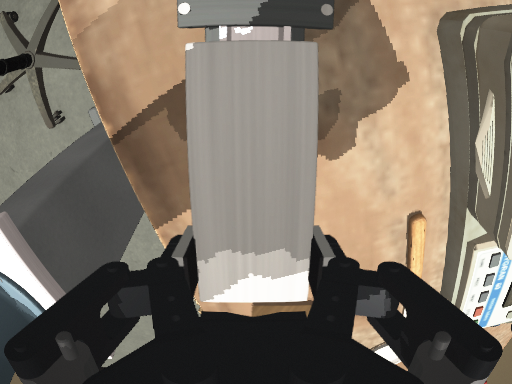

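Run:
```python
from h import *
W=cam("wrist8.npz")
a=W["img"][0:60,165:345][:,:,::-1];cv2.imwrite("pics/w8z.png",cv2.resize(a,None,fx=4,fy=4,interpolation=cv2.INTER_CUBIC))
def ln(p,z):
    P=onz(W,*p,z,True)[:2]-O;return P@sd,P@nd
for p in [(177.5,25),(333.5,28)]: print(p,ln(p,69))
for p in [(186,42.5),(318,42.5)]: print(p,ln(p,99.4))
# pad positions
```

```text
(177.5, 25) (np.float64(51.583821511533856), np.float64(-38.34124008342603))
(333.5, 28) (np.float64(50.342856616571204), np.float64(39.10613444359554))
(186, 42.5) (np.float64(43.01278661703804), np.float64(-27.718346211522494))
(318, 42.5) (np.float64(43.00667468229104), np.float64(24.931205638155166))
```

View pics/w8z.png

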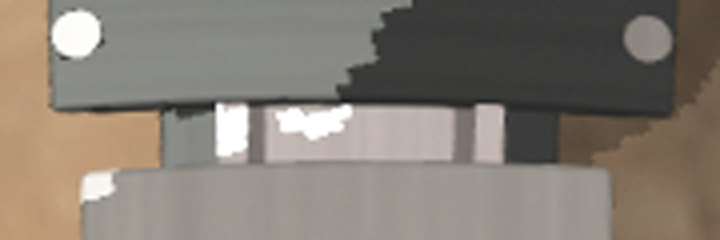

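The cover tip is 7 mm short of the strap and about 1.7 mm off sideways. I'll correct that, lower to just above the rim and look again.

```bash
python3 -m pendant '[[[0.9,-3.3,-4,0,0,0,0],[0.9,-3.3,-14,0,0,0,0],[0.9,-3.3,-25,0,0,0,0],[0.9,-3.3,-34,0,0,0,0],[0.9,-3.3,-40,0,0,0,0],[0.9,-3.3,-42,0,0,0,0],[0.9,-3.3,-42,0,0,0,0],[0.9,-3.3,-42,0,0,0,0]]]'
python3 - <<'E'
from h import *
from bench import arm
s=arm.sense();rep(s)
for n in ["scene","side","wrist"]:
    c=arm.read_camera(n); np.savez(n+"9.npz",**c); a=c["img"][:,:,::-1]
    if n=="side": a=cv2.resize(a[100:220,190:310],None,fx=4.5,fy=4.5)
    if n=="scene": a=cv2.resize(a[170:270,190:290],None,fx=6,fy=6)
    cv2.imwrite(f"pics/{n}9.png",a)
E
```

```text
time_s: 12.1
tool_pos: [501.8, 162.8, 128.7]
tcp_rot: [0.787, 0.604, -0.103, 0.079]
force: [0.3, 0.1, -1.2]
width: 52.3
TCP [501.7751 162.8452 128.6904] yaw 75.02376442692024 pitchdown 14.862071891368117 roll -1.2960023622082817e-05
strapBot a 39.3 n 2.7 z 51.8
strapTop a 40.6 n 2.7 z 56.6
cen a -18.0 n 2.7 z 69.6
tabBot a -76.7 n 2.7 z 82.6
force [ 0.3415  0.1114 -1.2459] w 52.33670499054655
```

View pics/scene9.png

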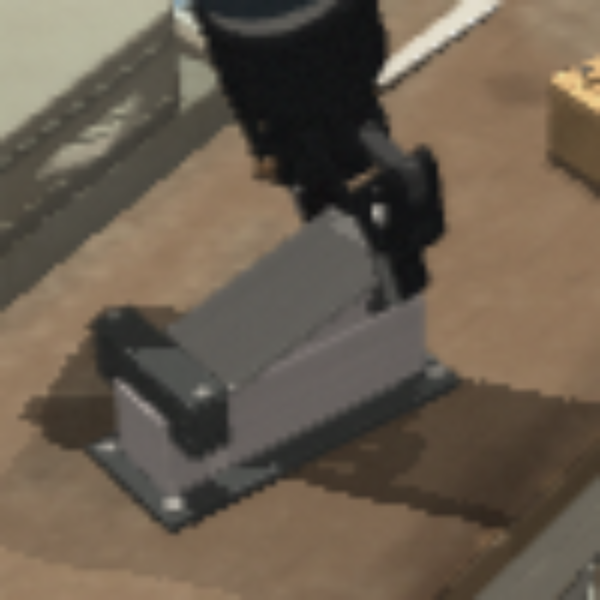

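View pics/wrist9.png

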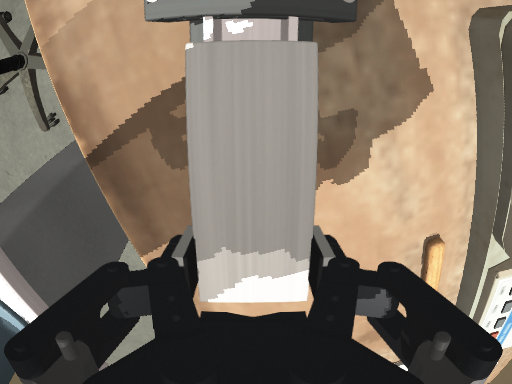

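The cover is centred on the strap (strap columns 146–356, cover 186–318) and its tip is just above the rim. I slide it 21 mm in under the strap.

```bash
python3 -m pendant '[[[1,3.9,0,0,0,0,0],[2.1,7.7,0,0,0,0,0],[3.1,11.6,0,0,0,0,0],[4.1,15.5,0,0,0,0,0],[5,18.4,0,0,0,0,0],[5.4,20.3,0,0,0,0,0],[5.4,20.3,0,0,0,0,0],[5.4,20.3,0,0,0,0,0]]]'
python3 - <<'E'
from h import *
from bench import arm
s=arm.sense();rep(s)
for n in ["scene","side","wrist"]:
    c=arm.read_camera(n); np.savez(n+"10.npz",**c); a=c["img"][:,:,::-1]
    if n=="side": a=cv2.resize(a[100:220,190:310],None,fx=4.5,fy=4.5)
    if n=="scene": a=cv2.resize(a[170:270,190:290],None,fx=6,fy=6)
    cv2.imwrite(f"pics/{n}10.png",a)
E
```

```text
time_s: 13.05
tool_pos: [506.9, 183.0, 128.4]
tcp_rot: [0.787, 0.604, -0.103, 0.079]
force: [-0.2, 0.1, -1.7]
width: 52.5
TCP [506.8905 183.0418 128.3909] yaw 75.03331218395985 pitchdown 14.883751651316413 roll -0.0005789570444272724
strapBot a 60.1 n 2.4 z 51.4
strapTop a 61.4 n 2.4 z 56.3
cen a 2.8 n 2.4 z 69.3
tabBot a -55.9 n 2.4 z 82.3
force [-0.1622  0.0581 -1.6834] w 52.496640041752784
```

View pics/scene10.png

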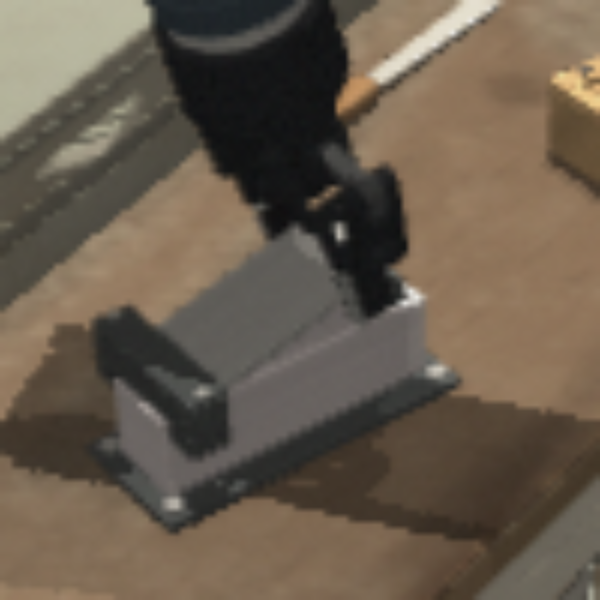

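View pics/wrist10.png

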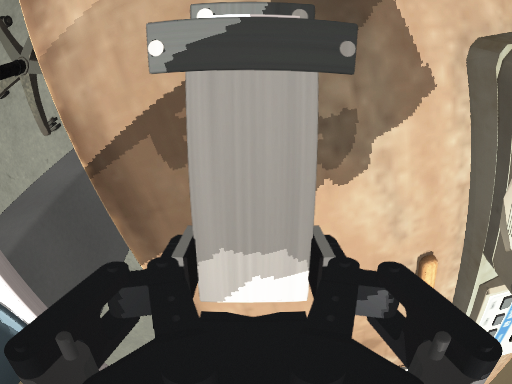

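One end is under the strap with no contact force. I swing the other end down about the strap end, in two stages.

```bash
python3 -m pendant '[[[-0.8,-3,-3.7,0.041,-0.011,0,0],[-1.6,-6,-7.4,0.082,-0.022,0,0],[-2.4,-8.8,-11.5,0.124,-0.033,0,0],[-3.1,-11.6,-15.6,0.167,-0.045,0,0],[-3.1,-11.6,-15.6,0.167,-0.045,0,0],[-3.1,-11.6,-15.6,0.167,-0.045,0,0]]]'
python3 - <<'E'
from h import *
from bench import arm
s=arm.sense();rep(s)
for n in ["scene","side"]:
    c=arm.read_camera(n); np.savez(n+"11.npz",**c); a=c["img"][:,:,::-1]
    if n=="side": a=cv2.resize(a[100:220,190:310],None,fx=4.5,fy=4.5)
    if n=="scene": a=cv2.resize(a[170:270,190:290],None,fx=6,fy=6)
    cv2.imwrite(f"pics/{n}11.png",a)
E
```

```text
time_s: 13.8
tool_pos: [503.6, 171.2, 113.0]
tcp_rot: [0.793, 0.608, -0.035, 0.026]
force: [0.4, 0.1, -0.3]
width: 52.2
TCP [503.6381 171.1621 112.9835] yaw 74.9920432694083 pitchdown 5.021497695120181 roll -0.00044724224322390677
strapBot a 59.8 n 2.4 z 50.7
strapTop a 60.2 n 2.4 z 55.7
cen a 0.3 n 2.3 z 58.4
tabBot a -59.7 n 2.3 z 61.2
force [ 0.3723  0.1145 -0.2627] w 52.247471143067344
```

View pics/scene11.png

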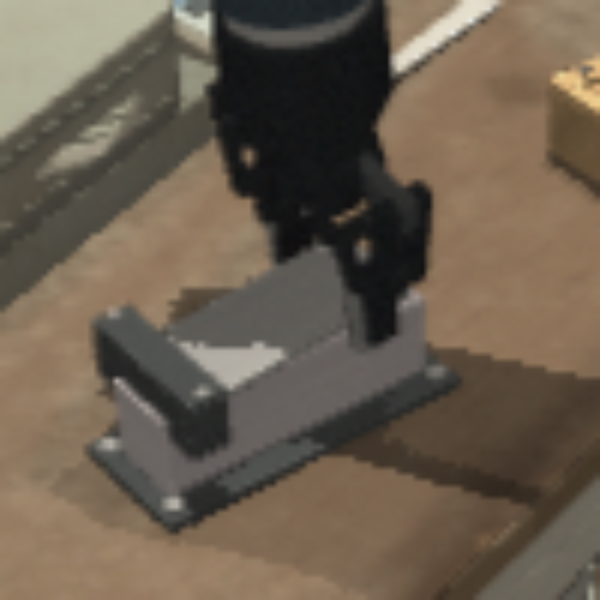

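View pics/side11.png

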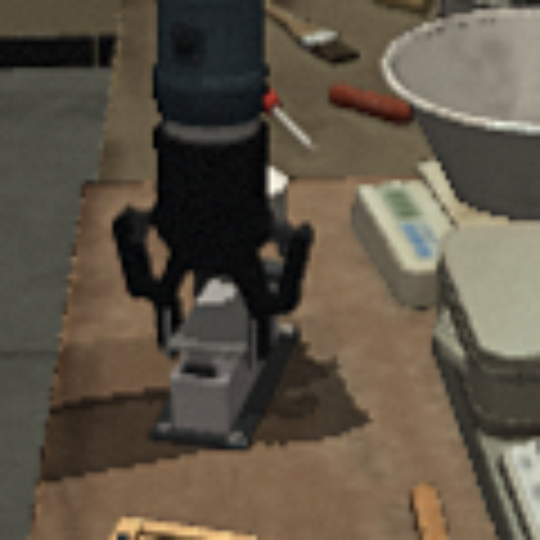

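```bash
python3 -m pendant '[[[-0.4,-1.6,-3,0.028,-0.0075,0,0],[-0.8,-3.2,-6,0.056,-0.015,0,0],[-1.3,-4.7,-8.7,0.0846,-0.0227,0,0],[-1.3,-4.7,-8.7,0.0846,-0.0227,0,0],[-1.3,-4.7,-8.7,0.0846,-0.0227,0,0]]]'
python3 - <<'E'
from h import *
from bench import arm
s=arm.sense();rep(s)
for n in ["scene","side","wrist"]:
    c=arm.read_camera(n); np.savez(n+"12.npz",**c); a=c["img"][:,:,::-1]
    if n=="side": a=cv2.resize(a[100:220,190:310],None,fx=4.5,fy=4.5)
    if n=="scene": a=cv2.resize(a[170:270,190:290],None,fx=6,fy=6)
    cv2.imwrite(f"pics/{n}12.png",a)
E
```

```text
time_s: 14.4
tool_pos: [502.2, 166.3, 104.0]
tcp_rot: [0.793, 0.609, 0.0, -0.0]
force: [0.3, 0.4, -1.2]
width: 52.4
TCP [502.2008 166.3289 104.0076] yaw 74.98350751101299 pitchdown -0.04261710959120568 roll -0.0006438860279801644
strapBot a 59.9 n 2.2 z 50.0
strapTop a 59.9 n 2.2 z 55.0
cen a -0.1 n 2.2 z 52.4
tabBot a -60.1 n 2.2 z 49.9
force [ 0.3243  0.4036 -1.2308] w 52.35905499912229
```

View pics/scene12.png

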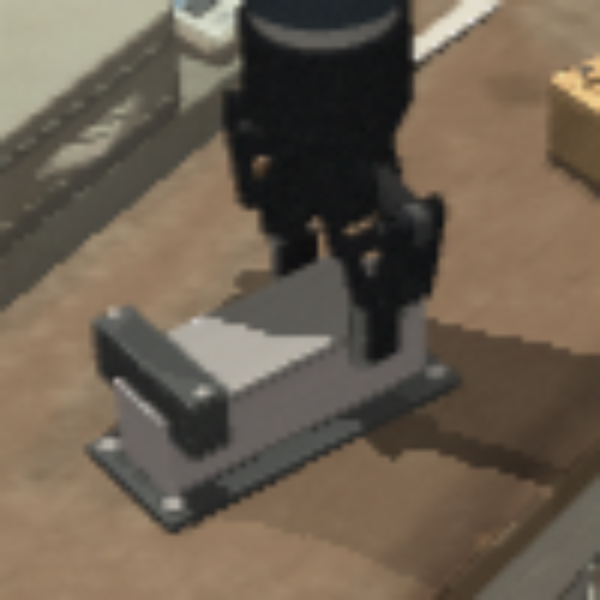

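View pics/wrist12.png

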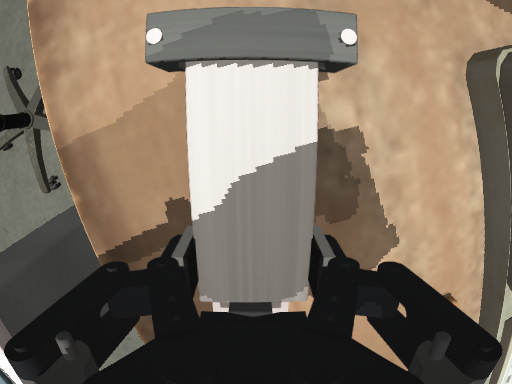

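View pics/side12.png

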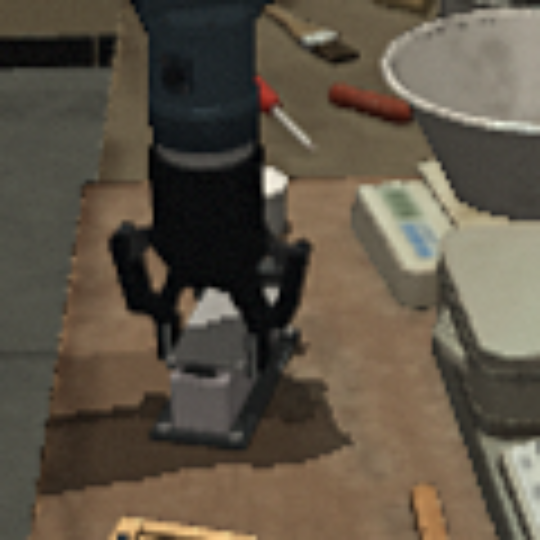

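In the wrist view the dark stop tab sits just past the cover's near edge, at (230–285, 305), so the end is behind it. I lower to the rim, watching the force.

```bash
python3 -m pendant '[[[0,0,-0.8,0,0,0,0],[0,0,-1.2,0,0,0,0],[0,0,-1.6,0,0,0,0],[0,0,-1.6,0,0,0,0],[0,0,-1.6,0,0,0,0]]]'
```

```text
time_s: 15.05
tool_pos: [502.6, 166.9, 102.6]
tcp_rot: [0.793, 0.609, 0.0, -0.0]
force: [0.2, 0.2, 0.1]
width: 52.4
```

```bash
python3 -m pendant '[[[0,0,-0.5,0,0,0,0],[0,0,-1,0,0,0,0],[0,0,-1,0,0,0,0],[0,0,-1,0,0,0,0]]]'; python3 -c "
from bench import arm;s=arm.sense();print(s['force'],s['ft_torque'],s['tool_pos'])"
```

```text
time_s: 15.45
tool_pos: [502.6, 166.9, 102.6]
tcp_rot: [0.793, 0.609, 0.001, -0.0]
force: [-2.8, -0.5, 8.6]
width: 52.3
[-2.78098683 -0.54843581  8.56844233] [-0.08734582  0.56184533  0.06644768] [502.62044803 166.90212068 102.59093329]
```

There is 8.6 N of contact with the cover's underside at about z = 48.5, which is rim height. I open the fingers and lift straight up.

```bash
python3 -m pendant '[[[0,0,0.8,0,0,0,0],[0,0,0.8,0,0,0,58],[0,0,0.8,0,0,0,66],[0,0,0.8,0,0,0,75],[0,0,0.8,0,0,0,80],[0,0,0.8,0,0,0,80],[0,0,4,0,0,0,80],[0,0,12,0,0,0,80]]]'
python3 -m pendant '[[[0,0,15,0,0,0,80],[0,0,40,0,0,0,80],[-8,-30,80,0,0,0,80],[-16,-60,120,0,0,0,80],[-16,-60,150,0,0,0,80],[-16,-60,150,0,0,0,80],[-16,-60,150,0,0,0,80],[-16,-60,150,0,0,0,80]]]'
python3 - <<'E'
from h import *
from bench import arm
s=arm.sense();rep(s)
for n in ["scene","side","wrist"]:
    c=arm.read_camera(n); np.savez(n+"13.npz",**c); a=c["img"][:,:,::-1]
    if n=="side": a=cv2.resize(a[100:220,190:310],None,fx=4.5,fy=4.5)
    if n=="scene": a=cv2.resize(a[170:270,190:290],None,fx=6,fy=6)
    cv2.imwrite(f"pics/{n}13.png",a)
E
```

```text
time_s: 16.25
tool_pos: [501.9, 166.6, 113.3]
tcp_rot: [0.793, 0.609, -0.0, -0.001]
force: [-0.9, -0.1, 0.4]
width: 80.1
time_s: 17.05
tool_pos: [485.9, 106.9, 262.7]
tcp_rot: [0.793, 0.609, -0.0, -0.001]
force: [-0.8, -0.9, -1.1]
width: 80.1
TCP [485.932  106.9258 262.6826] yaw 75.04439265894754 pitchdown -0.024959989657124735 roll -0.001631783841631049
strapBot a -1.7 n 1.7 z 208.6
strapTop a -1.7 n 1.7 z 213.6
cen a -61.7 n 1.8 z 211.1
tabBot a -121.7 n 1.8 z 208.6
force [-0.7993 -0.9026 -1.1007] w 80.09100787952802
```

View pics/scene13.png

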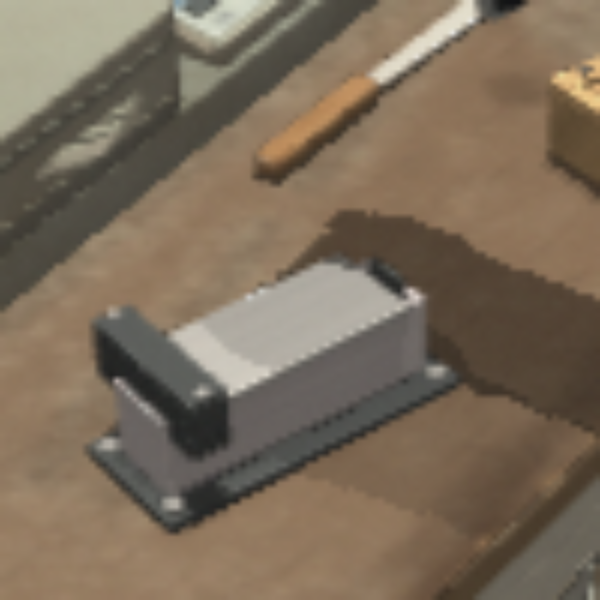

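View pics/wrist13.png

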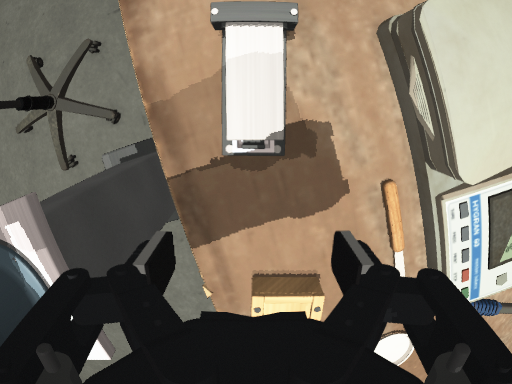

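View pics/side13.png

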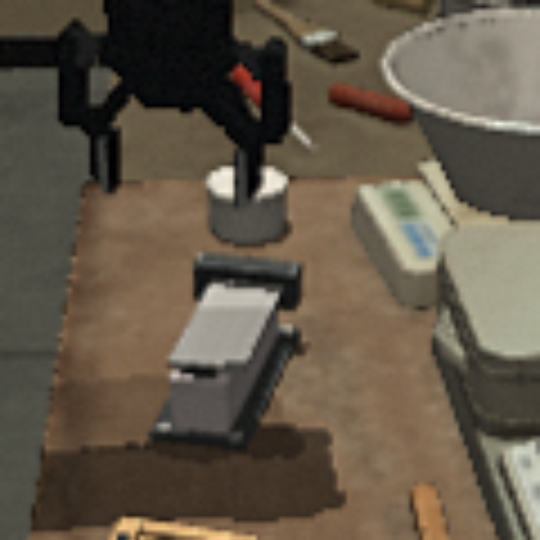

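Seated: flat, under the strap, with the tab visible beyond the free end (scene view (385,275)). One numeric check from the wrist view before I hand in.

Run:
```python
from h import *
W=cam("wrist13.npz")
a=W["img"][0:165,205:305][:,:,::-1];cv2.imwrite("pics/w13z.png",cv2.resize(a,None,fx=3.6,fy=3.6,interpolation=cv2.INTER_CUBIC))
def ln(p,z):
    P=onz(W,*p,z,True)[:2]-O;return P@sd,P@nd
for p,z in [((224.5,28),53),((284.5,27),53),((284.5,138.5),53),((226,138.5),53),((210.5,23),69),((298,24),69)]: print(p,z,ln(p,z))
# bystanders in fixed views
for n in("side","scene"):
    x=cam(n+"0.npz")["img"].astype(int);y=cam(n+"13.npz")["img"].astype(int)
    D=abs(x-y).sum(2)
    for nm,(u,v,r) in (dict(dish=(290,286,22),spat=(290,235,28),tin=(245,144,12)) if n=="side" else dict(dish=(290,160,14),spat=(253,184,18),tin=(164,284,16))).items(): print(n,nm,np.mean(D[v-r:v+r,u-r:u+r]>90))
```

```text
(224.5, 28) 53 (np.float64(47.5731452648705), np.float64(-27.07641433858088))
(284.5, 27) 53 (np.float64(48.73025766926372), np.float64(28.66881910860024))
(284.5, 138.5) 53 (np.float64(-58.17797964259048), np.float64(29.14117494752774))
(226, 138.5) 53 (np.float64(-58.304514899424134), np.float64(-25.857847912392256))
(210.5, 23) 69 (np.float64(48.456955000500386), np.float64(-37.990565148274506))
(298, 24) 69 (np.float64(47.664851696467), np.float64(39.03528825858495))
side dish 0.0
side spat 0.007334183673469388
side tin 0.1423611111111111
scene dish 0.18877551020408162
scene spat 0.010802469135802469
scene tin 0.0
```

View pics/w13z.png

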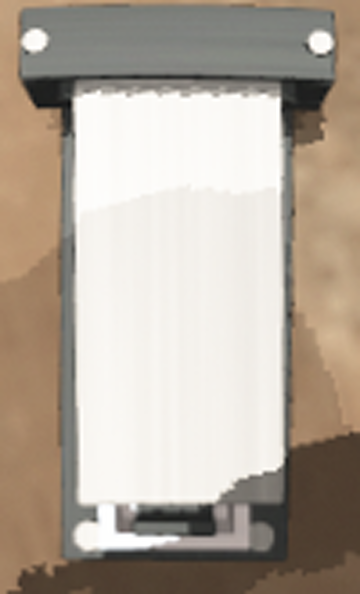

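```bash
python3 -c "
from bench import arm
print(arm.close_job()); print(arm.sense()['time_s'])"
```

```text
the job is handed in; nothing more can be done
None
the job is handed in; nothing more can be done
```

The cover is on the trough, with one end under the strap and the other behind the stop tab. I handed the job in at about 17 s on the robot's clock, of the 53 s allowed; `close_job` gives no verdict.

**What I did:** I pushed the cover out with shut fingers to about 48 mm overhang and pinched it 25 mm from its end by its long sides. I lifted it, with its centre reaching about 88 mm before the fly-over. I then slid it 21 mm in under the strap at a 15° tilt, swung it level and lowered it until it touched with 8.6 N. After that I let go and drew back.

**Last checks:**
- **Position:** in the wrist picture the cover lies flat and within about 2 mm of the seat lengthwise and sideways. It looks straight to within about 0.01 rad, and the tab is visible just past its free end.
- **Height:** I did not measure the cover's height after letting go. At contact, the arm's pose put its underside at about 48.5 mm, against the rim's 48 mm.
- **Measurement differences:** between views, readings differed by 2–5 mm. The strap edge, for instance, read 48 mm from the trough's centre instead of 50 in the last picture.
- **Bystanders:** the tin, dish and spatula were each unchanged in at least one fixed view. The tin in the side view and the dish in the scene view did show differences. A finger is over the tin in the side view; I put the dish difference down to the arm as well, but did not look at that part of the picture.

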